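# Build the sieve stack on the shaker

## Robot

A 7-joint arm with a two-finger parallel gripper is mounted at the origin on the work surface. World frame = base frame: x ahead of the robot, y to its left, z up, the work surface at z = 0. Lengths are in m, angles in rad, forces in N, time in s.
With the tool pointing down it reaches from about 0.425 to 1.025 m from the base axis. Payload 9.4 kg.
Tool frame: the origin (TCP) lies on the centre line of the jaws, within the pads' length; the fingertips stand 14 mm ahead of it and the grasp point (between the pads) lies 5 mm behind it; z points along the fingers, y is the direction in which the jaws open and shut (so a half turn about z gives the same grasp; the last joint's range is limited). The gripper opens to 85 mm and grips with 20 to 120 N. Pads are 22 mm wide; open, the fingers measure 114 mm over their backs; the gripper's body (76 mm by 85 mm) begins 54 mm behind the grasp point. The pads swing forward as they close: fully open they stand 13 mm farther back than shut.
Start: joints at [-1.258, 0.599, -0.003, 1.599, 0.002, 0.943, -0.08], TCP at [0.276, 0.671, 0.245] pointing down, gripper open.
Joint ranges: [-2.57, 2.57], [-0.35, 1.97], [-1.29, 1.29], [0.11, 2.56], [-1.05, 4.19], [0.11, 1.86], [-2.63, 2.63]. Speed limits (rad/s): [2.22, 2.22, 3.01, 3.01, 3.14, 3.14, 3.14].

## Interface

Orientations are given as a rotation vector (axis times angle).
In Python, from rig import * gives the robot as it stands. The module is installed in compiled form; this text tells all that it offers.
- The arm moves only by the shell command python3 -m inch 'ROWS'. ROWS is JSON, a list of rows, each a list of 7 numbers: the opening, from -1 (shut) to 1 (fully open), then the shift along the tool's x, y, z in m, then the turn, a rotation vector about the tool's x, y, z in rad. A call has 1 to 20 rows; each row shifts and turns the commanded pose from where the row before left it, along the tool's axes as they then stand; what a row does not reach is not made up. A row lasts 1/10 s, in which the tool goes at most 50 mm and 8.59 degrees, less where a joint would pass 70% of its speed; a pose out of reach is approached as far as the arm can. A call is refused whole if a number of a shift passes 0.05 or a number of a turn 0.15, either way. A call with a gripper value outside its range is refused whole. The fingers move at their own pace and stop on an object; the grip force is fixed at half the most. Time passes only in rows, so rows that do not move let the fingers close. It gives the time, the measured TCP pose, the force and the opening at its end, in the units of the state.
- sense(): the state, without advancing time (a new reading comes with each control period).
- read_camera(name): name is "side" or "top"; returns a dict with "image" (480x640x3 uint8, red, green, blue), "z_map" (480x640 float32, m along the optical axis (not along the pixel's ray), 0 where there is no reading), "mtx" (3x3 intrinsics, pixels), "R" (3x3) and "t" (3): a world point X has camera coordinates R X + t. Camera axes: x right, y down, z forward; pixel columns grow to the right and rows downward; lengths in m; the calibration is good to about 2 mm. A picture is of the moment at which its call begins.
- close_job(): hands the job in, once; it reports no verdict.
The state is a dict: "clock": time; "q": joint angles; "dq": joint speeds; "tau": joint torques, N m; "ee_pos": TCP position; "ee_rot": TCP orientation; "wrist_force": force on the tool from outside, world axes, zero at the start; "ft_torque": the same for the moment, N m; "width": finger opening in m.
Only numpy, scipy, OpenCV 4.12 (cv2) and the standard library are available. Lean on these libraries where they do the work, as an engineer would, in place of code of your own. Each camera call takes 0.05 s, during which the arm holds its last target. There are 200 camera calls.

## Task

Build the sieve stack on the bench shaker for the resin beads: seat the black receiver pan in the shaker's head, then on it the fine blue sieve, the medium green sieve and the coarse yellow sieve, one after another in that order, and close the stack with the white lid. Seat each part fully and level and let go of it before fetching the next, lowering it into place rather than dropping it. Leave the spare red sieve, the wash bottle and the logbook where they are.

Things in the scene. Friction and masses are not known exactly. Their poses are not given: they have to be found in the camera images.
- shaker_head (a point): Centre of the top rim of the shaker's head, 86 mm above the bench: an aluminium cup ring, 62 mm outside, 53 mm inside diameter, 14 mm deep, that takes the receiver's foot; a seated receiver has its origin 10 mm below this point. The shaker (white housing 168 x 132 x 64 mm, fixed, the head 22 mm behind its middle) stands left or right. z up
- receiver: Black receiver pan, bottom of the stack: conical foot 10 mm high (44 mm across at the bottom, 50 mm at the top), above it the round wall, 60 mm outside and 53 mm inside diameter, from 10 to 46 mm height, open at the top, with a closed floor. 80 g; origin at the centre of its underside, z up. Grip the outside of the wall. The sieve on it rests with its origin 36 mm above the receiver's
- sieve_fine: Fine sieve, blue frame, closest mesh: conical foot 10 mm high (44 mm across at the bottom, 50 mm at the top), above it the round frame, 60 mm outside, 53 mm inside diameter, from 10 to 38 mm height, open at the top, mesh at 12.5 mm. 60 g; origin at the centre of its underside, z up. Grip the frame's outside. The next part's foot drops into the rim and rests with its origin 28 mm above this one's
- sieve_medium: Medium sieve, green frame, middle mesh: same shape, size and mass as the blue sieve, origin at the centre of its underside; the part on it rests 28 mm above its origin
- sieve_coarse: Coarse sieve, yellow frame, wide mesh: same shape, size and mass as the blue sieve, origin at the centre of its underside; the part on it (the lid) rests 28 mm above its origin
- lid: White lid: the same conical foot (10 mm high), above it a flange 60 mm across from 10 to 16 mm height, and in its middle an upright round knob 24 mm across from 16 to 42 mm height, to be gripped. 50 g; origin at the centre of its underside, z up
- sieve_spare: Spare sieve, red frame, widest mesh, not wanted in this stack: same shape and size as the blue sieve; origin at the centre of its underside. Stays where it is, among the other parts
- wash_bottle: White wash bottle with red cap and bent red spout, loose, to be left alone: 72 mm across, 200 mm high, origin at the centre of its underside; stands beyond the work
- logbook: Dark red logbook, 142 x 205 x 20 mm, lying flat, loose, to be left alone: origin at the centre of its underside; lies beyond the work
There are look-alikes about, which are no part of the job. There is more than one size of the sieve_medium; the job needs the smaller. There is more than one size of the lid; the job needs the smaller.

How it is judged:
By the outcome, as a careful person would: the job done as asked, in the order asked, and still so for the second after the job is handed in, with the robot touching nothing.
It also fails if it takes over 102 s, if anything falls off the work surface, if the arm or the gripper's body presses on something with over 40 N, if the wrist force passes 120 N, or if a joint passes its speed limit or range.

## Working session

There is one attempt and no reset: what is moved stays moved. The work goes in short steps, Python scripts to look and compute and a shell command to move; the robot and the scene stay as the last step left them, time stands still between calls to the robot, and variables do not carry over. Pictures are saved under pics/ and viewed, about 12 in all and at most 16, crops included, and the job is handed in when it is done.

```bash
mkdir -p pics; cat > h.py <<'E'
from rig import *
import numpy as np, cv2
def shot(name):
    c=read_camera(name); return c
def save(c,f,roi=None,s=1):
    im=c["image"][:,:,::-1]
    if roi: im=im[roi[1]:roi[3],roi[0]:roi[2]]
    cv2.imwrite("pics/"+f,cv2.resize(im,None,fx=s,fy=s,interpolation=cv2.INTER_CUBIC))
def cloud(c):
    z=c["z_map"]; K=c["mtx"]; v,u=np.mgrid[:480,:640]
    P=np.stack([(u-K[0,2])/K[0,0]*z,(v-K[1,2])/K[1,1]*z,z],-1)
    W=(P-c["t"])@c["R"]; W[z==0]=np.nan
    return W
E
python3 - <<'E'
from h import *
s=sense(); print(s)
for n in("side","top"):
    c=shot(n); save(c,n+"0.png"); np.savez("/tmp/"+n+"0",**c)
    print(n,-c["R"].T@c["t"],c["mtx"][0,0])
E
```

```text
{'clock': 0.0, 'q': array([-1.25768007,  0.60013049, -0.00255042,  1.60012954,  0.00179472,
        0.94288149, -0.07982724]), 'dq': array([ 0.0008176 ,  0.00041247, -0.00178661,  0.00028241,  0.0011333 ,
        0.00054048,  0.00241538]), 'tau': array([-1.02686977e-04, -7.76457882e+01,  1.56430542e+00, -2.58013719e+01,
        1.21701340e-02,  9.15897544e-03, -4.89527633e-05]), 'ee_pos': array([0.27535215, 0.67019495, 0.24441307]), 'ee_rot': array([-6.08367257e-01, -3.08195346e+00,  2.41507097e-03]), 'wrist_force': array([-0.44836621,  0.39359492, -0.52232852]), 'ft_torque': array([ 0.00331664, -0.00026893, -0.02903356]), 'width': 0.085401332271841}
side [ 0.17245324 -0.55820969  0.80961468] 489.277427965259
top [5.32270251e-01 1.41240668e-04 9.95084710e-01] 440.08942012787776
```

View pics/top0.png

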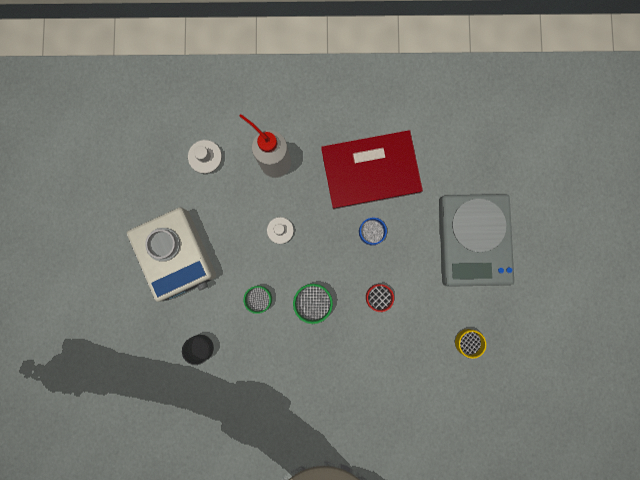

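View pics/side0.png

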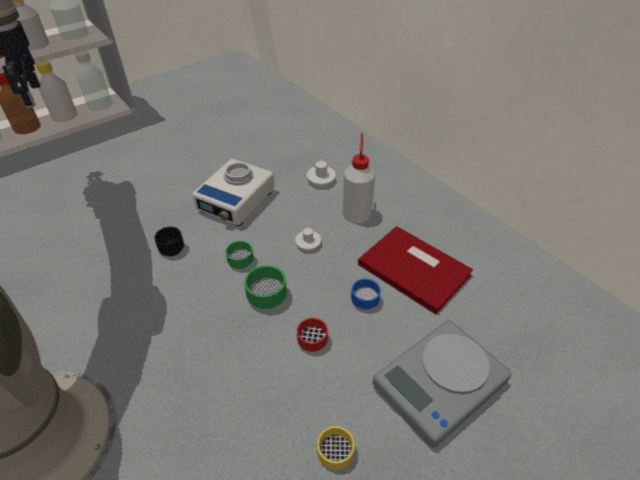

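The top view shows these objects:
- Shaker head at (163,243) and black receiver at (198,348).
- Green sieves at (258,298), small, and (313,302), large. The job needs the small one.
- Blue sieve at (373,231), red spare at (380,297) and yellow sieve at (471,343).
- White lids at (280,230), small, and (205,156), large. The job needs the small one.

Next I'll check sizes and positions from the depth map.

```bash
cat >> h.py <<'E'
def fit(W,u,v,h,r=30,tol=.004):
    B=W[max(v-r,0):v+r,max(u-r,0):u+r].reshape(-1,3); B=B[abs(B[:,2]-h)<tol]
    if len(B)<10: return None
    (x,y),R=cv2.minEnclosingCircle((B[:,:2]*1000).astype(np.float32))
    return np.round([x,y,R*2,1000*np.median(B[:,2]),len(B)],1)
E
python3 - <<'E'
from h import *
c=dict(np.load("/tmp/top0.npz")); W=cloud(c)
d=dict(np.load("/tmp/side0.npz")); V=cloud(d)
for n,t,s,h in [("head",(163,243),(238,173),.086),("recv",(198,348),(169,241),.046),("blue",(373,231),(365,294),.038),("green",(258,298),(240,254),.038),("GREEN",(313,302),(266,287),.038),("yel",(471,343),(336,447),.038),("red",(380,297),(312,334),.038),("lid fl",(280,230),(308,240),.016),("lid kn",(280,230),(308,238),.042),("LID",(205,156),(321,176),.016)]:
    a=W[t[1]-30:t[1]+30,t[0]-30:t[0]+30,2]
    print(n,"top",fit(W,*t,h),"side",fit(V,*s,h,24),"maxz",np.round(np.nanpercentile(a,[1,50,95,99.5])*1000))
K=np.hstack([c["image"][200:330,215:415,::-1]]); cv2.imwrite("pics/crop1.png",cv2.resize(K,None,fx=4,fy=4,interpolation=2))
E
```

```text
head top [599.8 336.5  62.4  85.3 198. ] side [599.7 336.3  63.7  85.4 124. ] maxz [-3. 64. 83. 88.]
recv top [374.6 269.9  60.5  45.3 154. ] side [375.9 270.3  63.7  44.7 138. ] maxz [-4.  0. 38. 47.]
blue top [ 628.6 -111.4   59.7   37.4  131. ] side [ 628.6 -112.3   61.2   37.4  167. ] maxz [-4.  0. 22. 39.]
green top [481.  141.6  59.8  37.4 138. ] side [482.  112.4 118.5  37.2 173. ] maxz [-5.  0. 24. 39.]
GREEN top [474.8  20.1  80.   38.9  19. ] side [471.7  20.   85.9  37.7 200. ] maxz [-4.  1. 53. 56.]
yel top [ 383.3 -319.3   60.6   37.5  155. ] side [ 384.2 -320.3   60.9   37.3  288. ] maxz [-4.  0. 31. 40.]
red top [ 483.1 -124.8   59.9   37.4  128. ] side [ 482.9 -125.    61.9   36.9  200. ] maxz [-4.  0. 19. 39.]
lid fl top [633.6  94.1  59.9  15.6 443. ] side [633.   93.7  61.1  15.9 278. ] maxz [-5.  0. 17. 43.]
lid kn top [633.6  94.   23.5  41.6  93. ] side [634.1  93.4  25.4  41.7  70. ] maxz [-5.  0. 17. 43.]
LID top [802.  264.3  77.6  18.6 315. ] side [802.3 263.9  77.9  18.7 137. ] maxz [-4.  0. 36. 55.]
```

View pics/crop1.png

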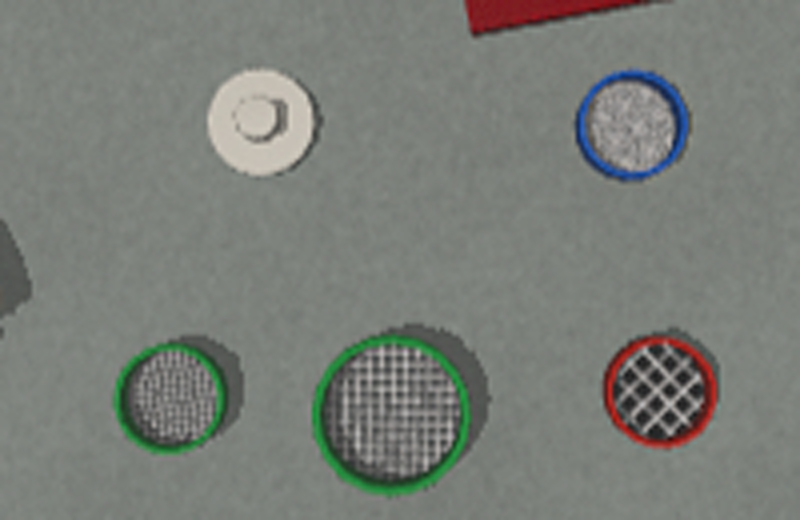

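The sizes fit: green (258,298) is 60 mm against 80 mm for the other, and lid (280,230) is 60 mm against 78 mm. I'll turn the tool so that its x is world Y and its y is world X, then go over the receiver.

```bash
python3 -m inch '[[0.95,0,0,0,0,0,0.1476],[0.95,0,0,0,0,0,0.1476],[0.95,0,0,0,0,0,0.1476],[0.95,0,0,0,0,0,0.1476],[0.95,0,0,0,0,0,0.1476],[0.95,0,0,0,0,0,0.1476],[0.95,0,0,0,0,0,0.1476],[0.95,0,0,0,0,0,0.1476],[0.95,-0.04,0.01,0,0,0,0],[0.95,-0.04,0.01,0,0,0,0],[0.95,-0.04,0.01,0,0,0,0],[0.95,-0.04,0.01,0,0,0,0],[0.95,-0.04,0.01,0,0,0,0],[0.95,-0.04,0.01,0,0,0,0],[0.95,-0.04,0.01,0,0,0,0],[0.95,-0.04,0.01,0,0,0,0],[0.95,-0.04,0.01,0,0,0,0],[0.95,-0.04,0.01,0,0,0,0],[0.95,0,0,0,0,0,0],[0.95,0,0,0,0,0,0]]'; python3 - <<'E'
from h import *
W=cloud(dict(np.load("/tmp/top0.npz")))
m=abs(W[...,2]-.02)<.003
m[:, :330]=0;m[:,425:]=0;m[210:]=0;m[:130]=0
B=W[m]; b=B[abs(B[:,1]+.111)<.03]; print("logbook near edge x",b[:,0].min())
E
```

```text
clock: 2.1
ee_pos: [0.3758, 0.27, 0.2454]
ee_rot: [-2.223, -2.219, -0.0]
wrist_force: [-0.5, 0.4, 0.5]
width: 0.0836
logbook near edge x 0.6930821744937424
```

```bash
python3 -m inch '[[0.95,0,-0.0008,0.04,0,0,0],[0.95,0,0,0.04,0,0,0],[0.95,0,0,0.04,0,0,0],[0.95,0,0,0.04,0,0,0],[0.95,0,0,0.03,0,0,0],[0.95,0,0,0.017,0,0,0],[0.95,0,0,0.01,0,0,0],[0.95,0,0,0,0,0,0],[-1,0,0,0,0,0,0],[-1,0,0,0,0,0,0],[-1,0,0,0,0,0,0],[-1,0,0,0,0,0,0],[-1,0,0,0,0,0,0],[-1,0,0,0,0,0,0],[-1,0,0,0,0,0,0]]'
```

```text
clock: 3.6
ee_pos: [0.3753, 0.2713, 0.0297]
ee_rot: [2.221, 2.222, 0.004]
wrist_force: [-1.4, -0.7, 7.7]
width: 0.0579
```

```bash
python3 -m inch '[[-1,0,0,-0.02,0,0,0],[-1,0,0,-0.04,0,0,0],[-1,0,0,-0.04,0,0,0],[-1,0.005,0.02,-0.03,0,0,0],[-1,0.01,0.035,0,0,0,0],[-1,0.01,0.035,0,0,0,0],[-1,0.01,0.035,0,0,0,0],[-1,0.01,0.035,0,0,0,0],[-1,0.01,0.035,0,0,0,0],[-1,0.01,0.03,0,0,0,0],[-1,0,0,0,0,0,0],[-1,0,0,0,0,0,0],[-1,0,0,0,0,0,0]]'; python3 - <<'E'
from h import *
c=shot("side"); save(c,"s1.png",(170,60,330,220),4); V=cloud(c); t=shot("top"); save(t,"t1.png",(90,170,250,290),4)
np.savez("/tmp/s1",**c)
print(sense()["ee_pos"])
E
```

```text
clock: 4.9
ee_pos: [0.5985, 0.3355, 0.1586]
ee_rot: [-2.221, -2.222, 0.001]
wrist_force: [-0.6, -0.2, -0.9]
width: 0.058
[0.59862299 0.33563071 0.15872002]
```

View pics/s1.png

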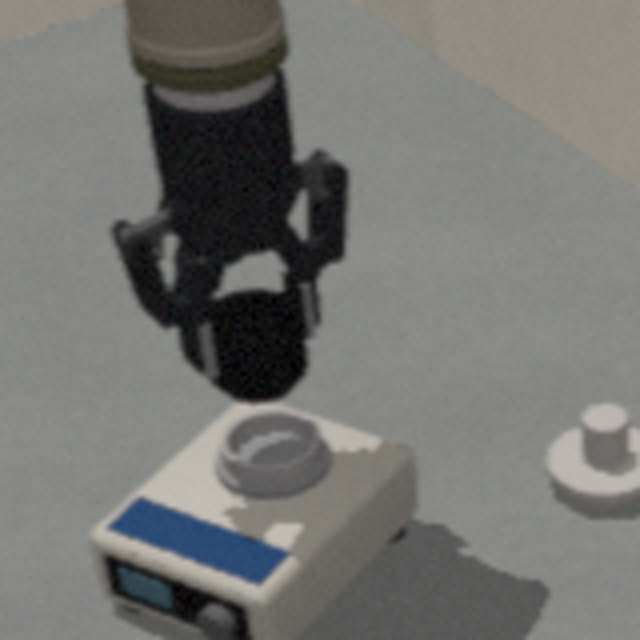

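```bash
cat >> h.py <<'E'
def held(V,p,z0,z1,R=.030):
    "xy of a held round part (radius R) from visible wall points with z0<z<z1, near TCP p"
    from scipy.optimize import least_squares
    B=V[(V[...,2]>z0)&(V[...,2]<z1)&(np.hypot(V[...,0]-p[0],V[...,1]-p[1])<.042)&(abs(V[...,0]-p[0])<.02)&(V[...,1]<p[1])]
    r=least_squares(lambda c:np.hypot(B[:,0]-c[0],B[:,1]-c[1])-R,p[:2],loss="soft_l1",f_scale=.001)
    return np.round(r.x,4),len(B),np.std(r.fun)
E
python3 - <<'E'
from h import *
V=cloud(dict(np.load("/tmp/s1.npz"))); p=sense()["ee_pos"]
print(held(V,p,.143,.17)); print(held(V,p,.145,.16))
E
```

```text
(array([0.5985, 0.3353]), 153, np.float64(0.0016251741842188987))
(array([0.5982, 0.3354]), 86, np.float64(0.0016775680427188328))
```

```bash
python3 -m inch '[[-1,0.001,0.0013,0.01,0,0,0],[-1,0,0,0.02,0,0,0],[-1,0,0,0.01,0,0,0],[-1,0,0,0.004,0,0,0],[-1,0,0,0.003,0,0,0],[-1,0,0,0.002,0,0,0],[-1,0,0,0.002,0,0,0],[-1,0,0,0.001,0,0,0],[-1,0,0,0,0,0,0]]'
```

```text
clock: 5.9
ee_pos: [0.6012, 0.3367, 0.1065]
ee_rot: [2.221, 2.222, 0.001]
wrist_force: [0.1, -0.4, -1.5]
width: 0.0581
```

```bash
python3 -m inch '[[-1,0,-0.0008,0.0005,0,0,0],[-1,0,0,0.0005,0,0,0],[-1,0,0,0.0005,0,0,0],[-1,0,0,0,0,0,0]]'; python3 - <<'E'
from h import *
for i in range(3):
    s=sense(); print(s["ee_pos"],s["wrist_force"])
    c=shot("side")
E
```

```text
clock: 6.3
ee_pos: [0.6003, 0.3367, 0.1058]
ee_rot: [-2.221, -2.222, -0.001]
wrist_force: [-3.0, -1.1, 7.5]
width: 0.0585
[0.60031194 0.33674616 0.10581054] [-3.04031095 -1.07554602  7.51296555]
[0.60029697 0.33673442 0.10580118] [-3.29611659 -1.51608015  7.83159707]
[0.60031268 0.33673573 0.1057741 ] [-3.64051784 -1.46365444  7.9262562 ]
```

```bash
python3 -m inch '[[0.75,0,0,0,0,0,0],[0.75,0,0,0,0,0,0],[0.75,0,0,0,0,0,0],[0.75,0,0,0,0,0,0],[0.75,0,0,-0.01,0,0,0],[0.75,0,0,-0.03,0,0,0],[0.75,0,0,-0.03,0,0,0],[0.75,-0.04,0.0028,0,0,0,0],[0.75,-0.05,0.0028,0,0,0,0],[0.75,-0.05,0.0028,0,0,0,0],[0.75,-0.05,0.0028,0,0,0,0],[0.75,-0.05,0.0028,0,0,0,0],[0.75,-0.05,0.0028,0,0,0,0],[0.75,-0.05,0.0028,0,0,0,0],[0.75,-0.05,0.0028,0,0,0,0],[0.75,-0.04,0.0029,0,0,0,0],[0.75,-0.0185,0.003,0,0,0,0],[0.75,0,0,0,0,0,0],[0.75,0,0,0,0,0,0]]'; python3 - <<'E'
from h import *
c=shot("side"); d=shot("top")
im=[cv2.resize(x["image"][b:b+80,a:a+80,::-1],None,fx=5,fy=5) for x,a,b in((c,198,120),(d,123,203))]
cv2.imwrite("pics/p2.png",np.hstack(im))
print(fit(cloud(c),238,165,.122,24),fit(cloud(d),163,243,.122))
E
```

```text
clock: 8.35
ee_pos: [0.6287, -0.111, 0.1752]
ee_rot: [-2.222, -2.221, -0.001]
wrist_force: [0.4, 0.0, 0.2]
width: 0.0748
[599.8 334.9  64.9 120.5 117. ] [599.9 335.5  60.2 121.4 179. ]
```

View pics/p2.png

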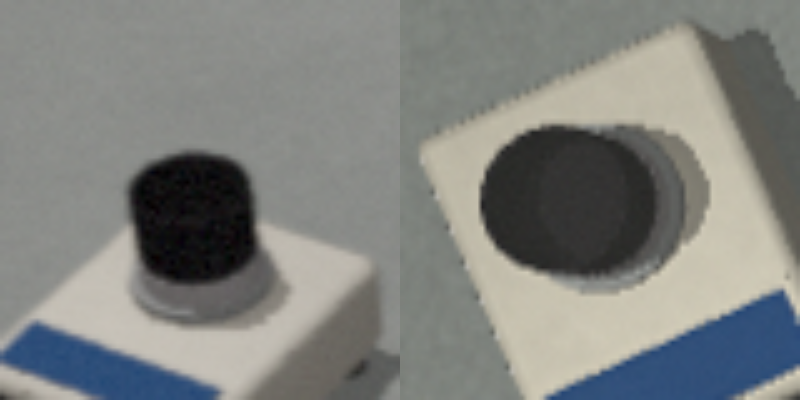

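The receiver stands level in the head. Its rim is at 122 mm and its centre at (599.9, 335.4). Next is the blue sieve.

```bash
python3 -m inch '[[0.75,-0.001,0,0.03,0,0,0],[0.75,0,0,0.04,0,0,0],[0.75,0,0,0.04,0,0,0],[0.75,0,0,0.025,0,0,0],[0.75,0,0,0.013,0,0,0],[0.75,0,0,0.005,0,0,0],[0.75,0,0,0,0,0,0],[-1,0,0,0,0,0,0],[-1,0,0,0,0,0,0],[-1,0,0,0,0,0,0],[-1,0,0,0,0,0,0],[-1,0,0,0,0,0,0],[-1,0,0,0,0,0,0]]'
```

```text
clock: 9.75
ee_pos: [0.6296, -0.1122, 0.0238]
ee_rot: [2.22, 2.221, 0.003]
wrist_force: [-0.6, 0.7, 6.2]
width: 0.0586
```

```bash
python3 -m inch '[[-1,0,0,-0.02,0,0,0],[-1,0,0,-0.04,0,0,0],[-1,0,0,-0.04,0,0,0],[-1,0,0,-0.04,0,0,0],[-1,0.02,-0.003,-0.025,0,0,0],[-1,0.04,-0.003,0,0,0,0],[-1,0.05,-0.003,0,0,0,0],[-1,0.05,-0.003,0,0,0,0],[-1,0.05,-0.003,0,0,0,0],[-1,0.05,-0.003,0,0,0,0],[-1,0.05,-0.003,0,0,0,0],[-1,0.05,-0.003,0,0,0,0],[-1,0.04,-0.003,0,0,0,0],[-1,0.03,-0.003,0,0,0,0],[-1,0.017,0,0,0,0,0],[-1,0,0,0,0,0,0],[-1,0,0,0,0,0,0],[-1,0,0,0,0,0,0]]'; python3 - <<'E'
from h import *
c=shot("side"); p=sense()["ee_pos"]; V=cloud(c); save(c,"s3.png",(170,60,330,220),3)
print(p,held(V,p,p[2]-.013,p[2]+.008)); print(held(V,p,p[2]-.010,p[2]+.005))
E
```

```text
clock: 11.55
ee_pos: [0.5993, 0.3316, 0.1872]
ee_rot: [2.224, 2.218, -0.0]
wrist_force: [0.1, -1.2, -0.9]
width: 0.0583
[0.59928184 0.33176443 0.18715363] (array([0.5994, 0.3325]), 119, np.float64(0.0014686899929656687))
(array([0.599 , 0.3324]), 90, np.float64(0.0015232669276259343))
```

View pics/s3.png

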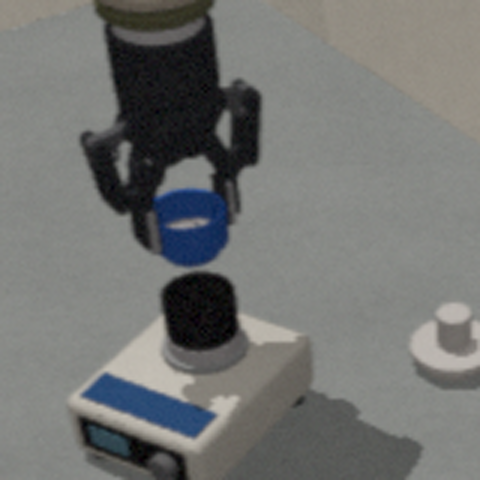

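The blue sieve is held level above the receiver, which is at about (200,320) in the crop. It needs 3 mm more in Y.

```bash
python3 -m inch '[[-1,0.003,0.0003,0.01,0,0,0],[-1,0,0,0.015,0,0,0],[-1,0,0,0.01,0,0,0],[-1,0,0,0.005,0,0,0],[-1,0,0,0.003,0,0,0],[-1,0,0,0.003,0,0,0],[-1,0,0,0.002,0,0,0],[-1,0,0,0.001,0,0,0],[-1,0,0,0,0,0,0]]'
```

```text
clock: 12.5
ee_pos: [0.599, 0.3373, 0.1379]
ee_rot: [2.221, 2.222, 0.0]
wrist_force: [0.1, 0.2, -1.1]
width: 0.0586
```

```bash
python3 -m inch '[[-1,-0.0015,0.0008,0,0,0,0],[-1,0,0,0.001,0,0,0],[-1,0,0,0.001,0,0,0],[-1,0,0,0.0005,0,0,0],[-1,0,0,0,0,0,0]]'
```

```text
clock: 13.0
ee_pos: [0.5999, 0.3357, 0.1358]
ee_rot: [2.221, 2.221, 0.001]
wrist_force: [-1.2, -0.0, 4.1]
width: 0.0589
```

```bash
python3 -m inch '[[0.85,0,0,0.0005,0,0,0],[0.85,0,0,0,0,0,0],[0.85,0,0,0,0,0,0],[0.85,0,0,0,0,0,0],[0.85,0,0,-0.01,0,0,0],[0.85,0,0,-0.03,0,0,0],[0.85,0,0,-0.02,0,0,0],[0.85,-0.04,-0.02,0,0,0,0],[0.85,-0.04,-0.025,0,0,0,0],[0.85,-0.04,-0.025,0,0,0,0],[0.85,-0.04,-0.025,0,0,0,0],[0.85,-0.034,-0.0237,0,0,0,0],[0.85,0,0,0,0,0,0],[0.85,0,0,0,0,0,0]]'; python3 - <<'E'
from h import *
c=shot("side"); d=shot("top"); 
print(fit(cloud(c),238,155,.150,26),fit(cloud(d),157,243,.150,36))
im=[cv2.resize(x["image"][b:b+80,a:a+80,::-1],None,fx=5,fy=5) for x,a,b in((c,198,115),(d,118,203))]
cv2.imwrite("pics/p4.png",np.hstack(im))
E
```

```text
clock: 14.4
ee_pos: [0.4814, 0.1413, 0.1958]
ee_rot: [2.223, 2.22, 0.003]
wrist_force: [0.5, 1.1, 0.2]
width: 0.079
None [599.3 335.9  60.9 149.1 195. ]
```

View pics/p4.png

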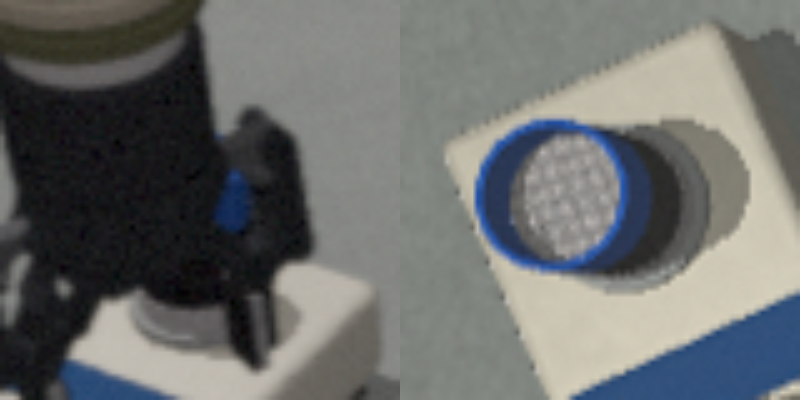

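The blue sieve is seated, rim at 150 mm and level in the top view. Now the small green one.

```bash
python3 -m inch '[[0.85,0,0,0.03,0,0,0],[0.85,0,0,0.04,0,0,0],[0.85,0,0,0.04,0,0,0],[0.85,0,0,0.04,0,0,0],[0.85,0,0,0.018,0,0,0],[0.85,0,0,0.005,0,0,0],[0.85,0,0,0,0,0,0],[-1,0,0,0,0,0,0],[-1,0,0,0,0,0,0],[-1,0,0,0,0,0,0],[-1,0,0,0,0,0,0],[-1,0,0,0,0,0,0],[-1,0,0,0,0,0,0]]'
```

```text
clock: 15.8
ee_pos: [0.4817, 0.1422, 0.0234]
ee_rot: [2.22, 2.221, 0.004]
wrist_force: [-0.8, 0.6, 6.6]
width: 0.0585
```

```bash
python3 -m inch '[[-1,0,0,-0.02,0,0,0],[-1,0,0,-0.04,0,0,0],[-1,0,0,-0.04,0,0,0],[-1,0,0,-0.04,0,0,0],[-1,0,0,-0.035,0,0,0],[-1,0.02,0.01,-0.02,0,0,0],[-1,0.04,0.025,0,0,0,0],[-1,0.04,0.025,0,0,0,0],[-1,0.04,0.025,0,0,0,0],[-1,0.03,0.02,0,0,0,0],[-1,0.023,0.013,0,0,0,0],[-1,0,0,0,0,0,0],[-1,0,0,0,0,0,0],[-1,0,0,0,0,0,0]]'; python3 - <<'E'
from h import *
c=shot("side"); p=sense()["ee_pos"]; V=cloud(c); save(c,"s5.png",(170,40,330,200),3)
print(p,held(V,p,p[2]-.013,p[2]+.008)); print(held(V,p,p[2]-.010,p[2]+.005))
E
```

```text
clock: 17.2
ee_pos: [0.5985, 0.3335, 0.2174]
ee_rot: [2.222, 2.221, -0.0]
wrist_force: [0.3, -0.8, -1.1]
width: 0.0588
[0.59860231 0.3333974  0.21747572] (array([0.5992, 0.3337]), 129, np.float64(0.0014128592822306419))
(array([0.5992, 0.3337]), 97, np.float64(0.0015055727751287964))
```

View pics/s5.png

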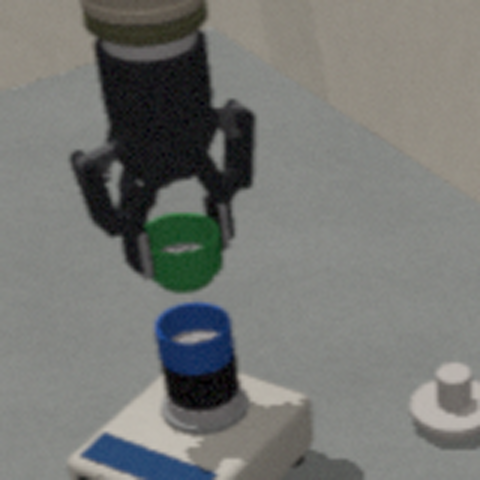

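```bash
python3 -m inch '[[-1,0.001,0.0003,0.01,0,0,0],[-1,0,0,0.018,0,0,0],[-1,0,0,0.01,0,0,0],[-1,0,0,0.005,0,0,0],[-1,0,0,0.003,0,0,0],[-1,0,0,0.003,0,0,0],[-1,0,0,0.002,0,0,0],[-1,0,0,0.001,0,0,0],[-1,0,0,0,0,0,0]]'
```

```text
clock: 18.15
ee_pos: [0.5993, 0.3357, 0.1649]
ee_rot: [2.221, 2.222, 0.0]
wrist_force: [0.1, 0.6, -1.1]
width: 0.0587
```

```bash
python3 -m inch '[[-1,0,0,0.001,0,0,0],[-1,0,0,0.0005,0,0,0],[-1,0,0,0.0005,0,0,0],[-1,0,0,0,0,0,0]]'
```

```text
clock: 18.55
ee_pos: [0.5994, 0.3358, 0.1635]
ee_rot: [-2.221, -2.222, -0.001]
wrist_force: [-1.0, 0.3, 4.9]
width: 0.0585
```

```bash
python3 -m inch '[[0.85,0,0,0.0005,0,0,0],[0.85,0,0,0,0,0,0],[0.85,0,0,0,0,0,0],[0.85,0,0,0,0,0,0],[0.85,0,0,-0.01,0,0,0],[0.85,0,0,-0.03,0,0,0],[0.85,0,0,-0.02,0,0,0],[0.85,-0.04,-0.013,0,0,0,0],[0.85,-0.04,-0.013,0,0,0,0],[0.85,-0.04,-0.013,0,0,0,0],[0.85,-0.04,-0.013,0,0,0,0],[0.85,-0.04,-0.013,0,0,0,0],[0.85,-0.04,-0.013,0,0,0,0],[0.85,-0.04,-0.013,0,0,0,0],[0.85,-0.04,-0.013,0,0,0,0],[0.85,-0.04,-0.013,0,0,0,0],[0.85,-0.04,-0.013,0,0,0,0]]'; python3 -m inch '[[0.85,-0.04,-0.013,0,0,0,0],[0.85,-0.04,-0.013,0,0,0,0],[0.85,-0.04,-0.013,0,0,0,0],[0.85,-0.04,-0.013,0,0,0,0],[0.85,-0.04,-0.013,0,0,0,0],[0.85,-0.04,-0.013,0,0,0,0],[0.85,-0.0156,-0.0076,0,0,0,0],[0.85,0,0,0,0,0,0],[0.85,0,0,0,0,0,0]]'; python3 - <<'E'
from h import *
c=shot("side"); d=shot("top"); 
print(fit(cloud(c),238,145,.178,26),fit(cloud(d),152,243,.178,40), fit(cloud(c),336,447,.038,24))
im=[cv2.resize(x["image"][b:b+80,a:a+80,::-1],None,fx=5,fy=5) for x,a,b in((c,198,115),(d,113,203))]
cv2.imwrite("pics/p6.png",np.hstack(im))
E
```

```text
clock: 20.25
ee_pos: [0.469, -0.0659, 0.2231]
ee_rot: [2.221, 2.221, 0.002]
wrist_force: [1.6, -0.1, -0.5]
width: 0.0791
clock: 21.15
ee_pos: [0.3839, -0.3199, 0.2227]
ee_rot: [2.222, 2.22, 0.001]
wrist_force: [0.1, 0.4, 0.9]
width: 0.0787
None [598.9 334.9  60.4 177.4 210. ] [ 384.1 -320.5   60.5   37.2  286. ]
```

View pics/p6.png

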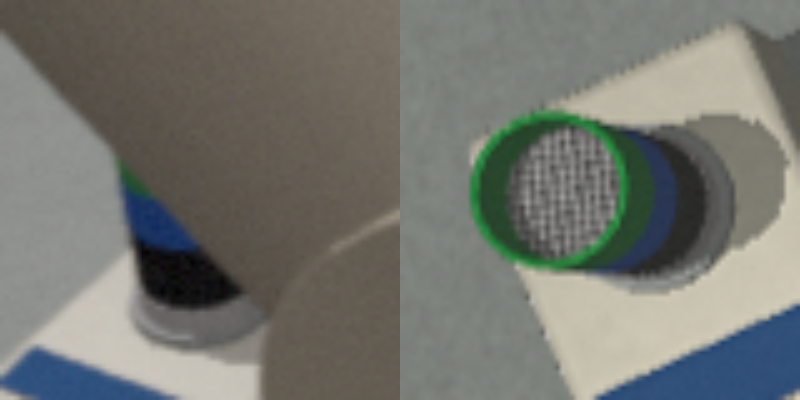

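The green sieve is seated with its rim at 178 mm. Now the yellow one.

```bash
python3 -m inch '[[0.85,0,0,0.03,0,0,0],[0.85,0,0,0.04,0,0,0],[0.85,0,0,0.04,0,0,0],[0.85,0,0,0.04,0,0,0],[0.85,0,0,0.03,0,0,0],[0.85,0,0,0.015,0,0,0],[0.85,0,0,0.005,0,0,0],[0.85,0,0,0,0,0,0],[-1,0,0,0,0,0,0],[-1,0,0,0,0,0,0],[-1,0,0,0,0,0,0],[-1,0,0,0,0,0,0],[-1,0,0,0,0,0,0],[-1,0,0,0,0,0,0]]'
```

```text
clock: 22.65
ee_pos: [0.3845, -0.32, 0.0238]
ee_rot: [2.219, 2.221, 0.001]
wrist_force: [-0.2, 0.6, 5.8]
width: 0.0574
```

```bash
python3 -m inch '[[-1,0,0,-0.02,0,0,0],[-1,0,0,-0.04,0,0,0],[-1,0,0,-0.04,0,0,0],[-1,0,0,-0.04,0,0,0],[-1,0,0,-0.04,0,0,0],[-1,0,0,-0.04,0,0,0],[-1,0.02,0.0065,-0.003,0,0,0],[-1,0.04,0.013,0,0,0,0],[-1,0.04,0.013,0,0,0,0],[-1,0.04,0.013,0,0,0,0],[-1,0.04,0.013,0,0,0,0],[-1,0.04,0.013,0,0,0,0],[-1,0.04,0.013,0,0,0,0],[-1,0.04,0.013,0,0,0,0],[-1,0.04,0.013,0,0,0,0],[-1,0.04,0.013,0,0,0,0],[-1,0.04,0.013,0,0,0,0]]'; python3 -m inch '[[-1,0.04,0.013,0,0,0,0],[-1,0.04,0.013,0,0,0,0],[-1,0.04,0.013,0,0,0,0],[-1,0.04,0.013,0,0,0,0],[-1,0.035,0.013,0,0,0,0],[-1,0.026,0.013,0,0,0,0],[-1,0.014,0,0,0,0,0],[-1,0,0,0,0,0,0],[-1,0,0,0,0,0,0],[-1,0,0,0,0,0,0]]'; python3 - <<'E'
from h import *
c=shot("side"); p=sense()["ee_pos"]; V=cloud(c); save(c,"s7.png",(170,20,330,180),3)
print(p,held(V,p,p[2]-.013,p[2]+.008)); print(held(V,p,p[2]-.010,p[2]+.005))
E
```

```text
clock: 24.35
ee_pos: [0.5202, 0.102, 0.2465]
ee_rot: [2.22, 2.222, 0.003]
wrist_force: [0.5, -1.0, -0.9]
width: 0.0576
clock: 25.35
ee_pos: [0.598, 0.3331, 0.2459]
ee_rot: [2.223, 2.219, -0.0]
wrist_force: [-0.2, -0.0, -0.1]
width: 0.0575
[0.59809104 0.33319297 0.24584082] (array([0.598 , 0.3332]), 142, np.float64(0.0016246206665939435))
(array([0.598 , 0.3332]), 102, np.float64(0.001630136748495366))
```

View pics/s7.png

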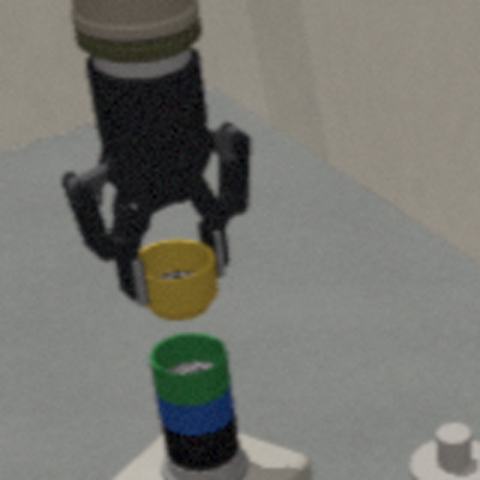

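```bash
python3 -m inch '[[-1,0.001,0.0007,0.01,0,0,0],[-1,0,0,0.018,0,0,0],[-1,0,0,0.01,0,0,0],[-1,0,0,0.005,0,0,0],[-1,0,0,0.003,0,0,0],[-1,0,0,0.003,0,0,0],[-1,0,0,0.002,0,0,0],[-1,0,0,0.001,0,0,0],[-1,0,0,0,0,0,0]]'
```

```text
clock: 26.3
ee_pos: [0.5989, 0.3361, 0.1934]
ee_rot: [2.221, 2.222, 0.0]
wrist_force: [0.3, 0.1, -0.8]
width: 0.0574
```

```bash
python3 -m inch '[[-1,-0.0005,0,0.001,0,0,0],[-1,0,0,0.0005,0,0,0],[-1,0,0,0.0005,0,0,0],[-1,0,0,0,0,0,0]]'
```

```text
clock: 26.7
ee_pos: [0.599, 0.3356, 0.1919]
ee_rot: [2.221, 2.222, 0.001]
wrist_force: [-2.0, -0.4, 4.8]
width: 0.0576
```

```bash
python3 -m inch '[[0.85,0,0,0.0005,0,0,0],[0.85,0,0,0,0,0,0],[0.85,0,0,0,0,0,0],[0.85,0,0,0,0,0,0],[0.85,0,0,-0.01,0,0,0],[0.85,0,0,-0.03,0,0,0],[0.85,0,0,-0.02,0,0,0],[0.7,-0.04,0.006,0,0,0,0],[0.5,-0.04,0.006,0,0,0,0],[0.3,-0.04,0.006,0,0,0,0],[0.3,-0.04,0.006,0,0,0,0],[0.3,-0.04,0.006,0,0,0,0],[0.3,-0.03,0.0046,0,0,0,0],[0.3,-0.0117,0,0,0,0,0],[0.3,0,0,0,0,0,0],[0.3,0,0,0,0,0,0]]'; python3 - <<'E'
from h import *
c=shot("side"); d=shot("top"); 
print(fit(cloud(c),238,135,.206,30),fit(cloud(d),147,243,.206,44))
im=[cv2.resize(x["image"][b:b+80,a:a+80,::-1],None,fx=5,fy=5) for x,a,b in((c,198,105),(d,108,203))]
cv2.imwrite("pics/p8.png",np.hstack(im))
E
```

```text
clock: 28.3
ee_pos: [0.6334, 0.0956, 0.251]
ee_rot: [-2.219, -2.223, -0.001]
wrist_force: [0.9, 0.6, -0.1]
width: 0.0553
[598.3 334.2  64.9 204.8 129. ] [598.8 335.2  60.4 205.5 162. ]
```

View pics/p8.png

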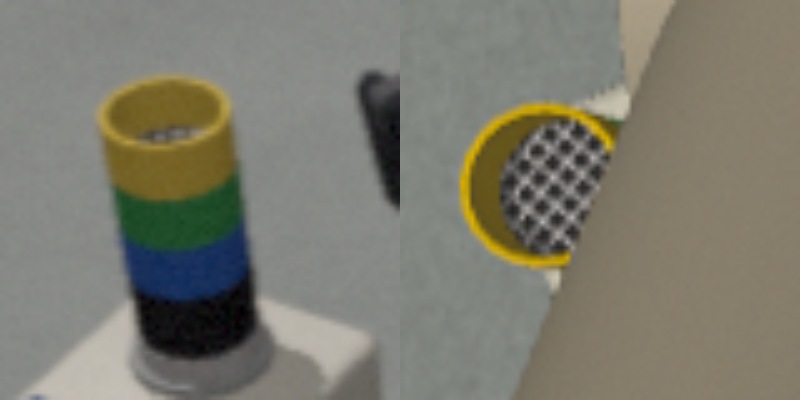

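All four parts are level and the yellow rim is at 206 mm. Now the lid, by its knob.

```bash
python3 -m inch '[[0.3,-0.0003,0,0.03,0,0,0],[0.3,0,0,0.04,0,0,0],[0.3,0,0,0.04,0,0,0],[0.3,0,0,0.04,0,0,0],[0.3,0,0,0.04,0,0,0],[0.3,0,0,0.02,0,0,0],[0.3,0,0,0.007,0,0,0],[0.3,0,0,0,0,0,0],[-1,0,0,0,0,0,0],[-1,0,0,0,0,0,0],[-1,0,0,0,0,0,0],[-1,0,0,0,0,0,0],[-1,0,0,0,0,0,0],[-1,0,0,0,0,0,0],[-1,0,0,0,0,0,0]]'
```

```text
clock: 29.9
ee_pos: [0.6345, 0.094, 0.0356]
ee_rot: [2.22, 2.221, 0.004]
wrist_force: [-0.6, 0.6, 7.0]
width: 0.0219
```

```bash
python3 -m inch '[[-1,0,0,-0.02,0,0,0],[-1,0,0,-0.04,0,0,0],[-1,0,0,-0.04,0,0,0],[-1,0,0,-0.04,0,0,0],[-1,0,0,-0.04,0,0,0],[-1,0,0,-0.04,0,0,0],[-1,0,0,-0.03,0,0,0],[-1,0.02,-0.004,0,0,0,0],[-1,0.04,-0.006,0,0,0,0],[-1,0.04,-0.006,0,0,0,0],[-1,0.04,-0.006,0,0,0,0],[-1,0.04,-0.006,0,0,0,0],[-1,0.035,-0.0055,0,0,0,0],[-1,0.02,-0.002,0,0,0,0],[-1,0.006,0,0,0,0,0],[-1,0,0,0,0,0,0],[-1,0,0,0,0,0,0],[-1,0,0,0,0,0,0]]'; python3 - <<'E'
from h import *
c=shot("side"); p=sense()["ee_pos"]; V=cloud(c); save(c,"s9.png",(170,0,330,160),3)
zc=p[2]-.0356+.013
print(p,held(V,p,zc-.003,zc+.0025)); print(held(V,p,zc-.002,zc+.002))
E
```

```text
clock: 31.7
ee_pos: [0.5988, 0.3322, 0.2841]
ee_rot: [2.224, 2.218, -0.0]
wrist_force: [-0.2, -0.2, -0.8]
width: 0.0219
[0.59865975 0.33253429 0.28408302] (array([0.5974, 0.3344]), 61, np.float64(0.006533914320451197))
(array([0.5984, 0.3333]), 37, np.float64(0.005488956759320527))
```

View pics/s9.png

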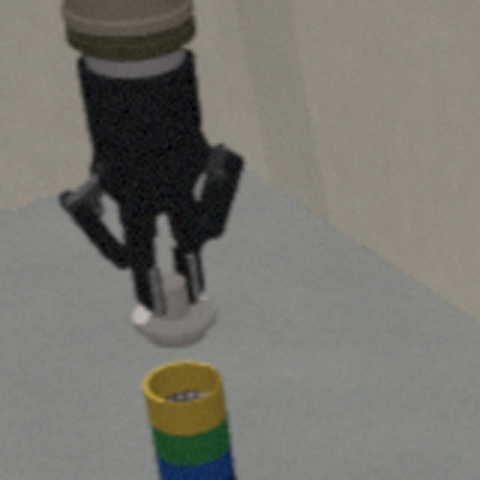

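```bash
python3 -m inch '[[-1,0.001,0,0.01,0,0,0],[-1,0,0,0.015,0,0,0],[-1,0,0,0.01,0,0,0],[-1,0,0,0.005,0,0,0],[-1,0,0,0.003,0,0,0],[-1,0,0,0.001,0,0,0],[-1,0,0,0,0,0,0]]'
```

```text
clock: 32.45
ee_pos: [0.5981, 0.3356, 0.2399]
ee_rot: [2.221, 2.222, 0.0]
wrist_force: [-1.0, -0.0, -1.6]
width: 0.0221
```

```bash
python3 -m inch '[[-1,-0.0003,0.0007,0.003,0,0,0],[-1,0,0,0.002,0,0,0],[-1,0,0,0.001,0,0,0],[-1,0,0,0.001,0,0,0],[-1,0,0,0.0005,0,0,0],[-1,0,0,0.0005,0,0,0],[-1,0,0,0,0,0,0]]'
```

```text
clock: 33.15
ee_pos: [0.5987, 0.3353, 0.2318]
ee_rot: [2.221, 2.222, 0.0]
wrist_force: [0.8, -1.0, -0.1]
width: 0.0218
```

```bash
python3 -m inch '[[-1,0,0,0.0005,0,0,0],[-1,0,0,0.0005,0,0,0],[-1,0,0,0,0,0,0]]'
```

```text
clock: 33.45
ee_pos: [0.5989, 0.3354, 0.2316]
ee_rot: [2.221, 2.222, 0.001]
wrist_force: [-1.7, -0.6, 5.4]
width: 0.022
```

Contact came at the seated height. I'll release, rise and move away.

```bash
python3 -m inch '[[0.3,0,0,0,0,0,0],[0.3,0,0,0,0,0,0],[0.3,0,0,0,0,0,0],[0.3,0,0,0,0,0,0],[0.3,0,0,-0.01,0,0,0],[0.3,0,0,-0.03,0,0,0],[0.3,0,0,-0.03,0,0,0],[0.3,-0.03,-0.01,0,0,0,0],[0.3,-0.04,-0.01,0,0,0,0],[0.3,-0.04,-0.01,0,0,0,0],[0.3,-0.04,-0.01,0,0,0,0],[0.3,-0.04,-0.01,0,0,0,0],[0.3,-0.04,-0.01,0,0,0,0],[0.3,-0.03,0,0,0,0,0],[0.3,0,0,0,0,0,0],[0.3,0,0,0,0,0,0]]'; python3 - <<'E'
from h import *
c=shot("side"); d=shot("top")
V=cloud(c);W=cloud(d)
print("flange",fit(V,234,130,.212,40,.003),fit(W,145,243,.212,50,.003)); print("knob",fit(V,234,120,.238,40,.003),fit(W,140,243,.238,50,.003))
print("red",fit(W,380,297,.038))
a=cv2.resize(c["image"][80:240,170:330,::-1],None,fx=2.5,fy=2.5); b=cv2.resize(d["image"][:,:,::-1],(533,400))
cv2.imwrite("pics/end.png",np.hstack([a,b[:,:400]]))
E
```

```text
clock: 35.05
ee_pos: [0.539, 0.0748, 0.3016]
ee_rot: [2.223, 2.22, 0.002]
wrist_force: [0.6, 1.0, 0.0]
width: 0.0556
flange [597.3 334.   60.2 211.9 103. ] [598.2 335.5  60.9 211.6 648. ]
knob [597.7 336.   25.  237.5  40. ] [598.1 335.2  24.6 237.5 140. ]
red [ 483.  -124.8   59.3   37.   123. ]
```

View pics/end.png

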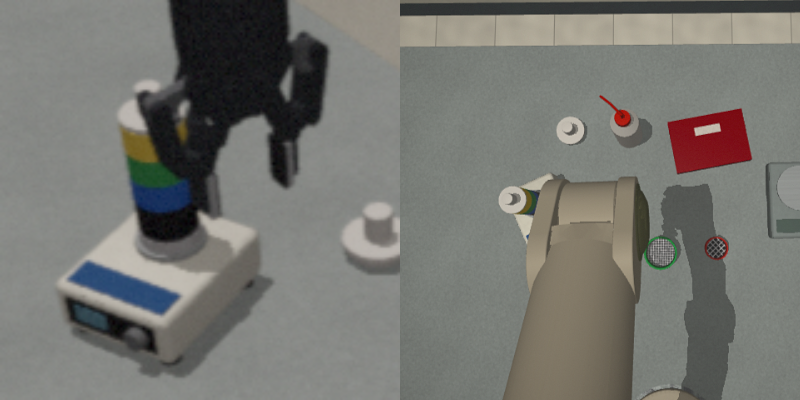

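The lid is seated: flange at 212 mm, knob top at 238 mm, level and in line with the stack. The other objects are undisturbed.

```bash
python3 -c "
from rig import *
print(close_job())"
```

```text
the job is handed in; nothing more can be done
None
```

The sieve stack is built on the shaker: receiver, blue, small green and yellow sieves, then the small lid. I lowered each part until it touched lightly (4–8 N), released it, and then fetched the next. I handed the job in at about 35 s on the robot's clock.

- **Seating:** the rims measured 121.4, 149.1, 177.4 and 205.5 mm, against 122, 150, 178 and 206 mm expected. The lid's flange was at 211.6 mm (expected 212) and the top of its knob at 237.5 mm (expected 238). The readings run about 0.5 mm low throughout, as they did before anything moved.
- **Alignment:** the stack looks level, and the lid's centre is about 2 mm from the head's centre, which is within the play of the fits.
- **Other objects:** the red sieve measured within 1 mm of where it started. In the last picture the wash bottle, logbook, larger lid and larger green sieve look undisturbed, though I did not measure those.
- **Weak check:** the camera fit on the lid while it was held was poor because the fingers were in view, so I placed it from the tool position. The measurements after release show it seated.

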